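# Close the sterilising jar and vent it a quarter turn

### The arm

A 6-joint arm with a two-finger parallel gripper is mounted at the origin on the work surface. World frame = base frame: x ahead of the robot, y to its left, z up, the work surface at z = 0. Lengths are in m, angles in rad, forces in N, time in s.
With the tool pointing down it reaches from about 0.325 to 0.9 m from the base axis. Payload 6.1 kg.
Tool frame: the origin (TCP) lies midway between the tips of the shut fingers; the grasp point (between the pads) lies 19 mm behind it; x points along the fingers, y is the direction in which the jaws open and shut, and the axes are right-handed (so a half turn about x gives the same grasp; the last joint's range is limited). The gripper opens to 85 mm and grips with 20 to 120 N. Pads are 22 mm wide; open, the fingers measure 114 mm over their backs; the gripper's body (76 mm by 85 mm) begins 54 mm behind the grasp point. The pads swing forward as they close: fully open they stand 13 mm farther back than shut.
Start: joints at [1.049, 0.22, 1.526, -0, 1.395, -0.126], TCP at [0.241, 0.577, 0.231] pointing down, gripper open.
Joint ranges: [-2.98, 2.98], [-0.91, 2.08], [0.09, 2.57], [-1.24, 4.39], [0.2, 2.65], [-2.68, 2.68]. Speed limits (rad/s): [2.57, 2.57, 3.01, 3.14, 3.14, 3.14].

### API

Orientations are given as [roll, pitch, yaw] about the fixed x, y, z axes, in that order (R = Rz(yaw) Ry(pitch) Rx(roll)).
In Python, from plant import movep, move_l, set_joints, gripper_to, hold, inverse_kinematics, observe, get_image, get_calibration, Unreachable, job_done gives the robot as it stands. Calls block until the motion is done:
- movep(position, orientation): joint-space move of the TCP to a pose.
- move_l(position, feed=0.15, rotation=None, max_force=None): straight line of the TCP; rotation=None keeps the orientation; feed is the mean speed in m/s. With max_force (N) it stops when the force on the tool has changed by that much, and returns True; else False.
- set_joints(angles): joint-space move.
- gripper_to(opening, f_grip=None): finger opening in m; f_grip is the grip in N (None keeps the last); returns when the fingers have stopped.
- hold(seconds).
- inverse_kinematics(position, orientation): joint angles nearest the present ones, or None.
- observe(): the state.
- get_image(name): name is "scene" or "top" or "wrist"; returns (picture, depth): 384x512x3 uint8, red, green, blue; 384x512 float32, m along the optical axis (not along the pixel's ray), 0 where there is no reading.
- get_calibration(name): a dict with "intrinsics" (3x3 intrinsics, pixels), "dist_coeffs" ([k1, k2, p1, p2, k3] as OpenCV has them; the pictures are not rectified), "world_from_camera" (4x4, takes a point from camera to world coordinates). Camera axes: x right, y down, z forward; pixel columns grow to the right and rows downward; lengths in m; the calibration is good to about 2 mm. A picture is of the moment at which its call begins: read the wrist's pose just before it. get_calibration takes no time and is no camera call; for the wrist camera it gives the pose at the moment of the call.
A pose or a line that the arm cannot do raises Unreachable and nothing moves.
- job_done(): hands the job in, once; it reports no verdict.
The state is a dict: "time_s": time; "q": joint angles; "joint_velocities": joint speeds; "joint_torque": joint torques, N m; "eef_pos": TCP position; "tcp_rot": TCP orientation; "ft_force": force on the tool from outside, world axes, zero at the start; "torque": the same for the moment, N m; "opening": finger opening in m.
Only numpy, scipy, OpenCV 4.12 (cv2) and the standard library are available. Lean on these libraries where they do the work, as an engineer would, in place of code of your own. Each camera call takes 0.05 s, during which the arm holds its last target. There are 200 camera calls.

### The job

Get the steel jar ready for the steriliser: fit the loose black T-handle fully down onto the square stud of the jar's screw cap, use it to screw the cap down (clockwise) until it bottoms out, then back the cap off a quarter turn so that it can vent. Finish still gripping the handle, which stays fully seated on the stud, and leave the reagent jar, beaker and tube rack where they stand.

Things in the scene. Friction and masses are not known exactly. Their poses are not given: they have to be found in the camera images.
- handle: Loose black T-handle, 0.2 kg, upright on the bench. Origin: centre of underside, z up. Hub 32 x 32 mm, 26 high, with a square blind bore from below, 18.5 wide (21.5 in the first 2 mm), 22 deep, sides along x and y. On the hub a solid wing to grip: 76 along x, 20 thick along y, 26 to 58 mm above the origin; fingertips across it must stay above the hub. Fits the stud in four ways.
- stud_top (a point): Centre of the top face of the dark square stud in the middle of the jar's cap; turns and rises with the cap; z up, x and y square to the stud's sides. Stud 17 mm square, 20 high, stepped in to 11 mm over its top 3 mm. Fully seated, the handle's underside rests on the cap's top, 20 mm below this point. Play in the bore: about 0.09 rad each way.
- cap (a joint): Turn of the screw cap, rad: 0 = bottomed out on the jar (hard stop), growing as it is unscrewed (anticlockwise from above), at most 3.0. It starts on its thread, 0.8 to 1.9 rad from the bottom. The cap rises 0.8 mm per rad. Thread friction, about 0.06 N m, holds the cap wherever it is left.
- jar: Steel sterilising jar, fixed to the bench by a grey disc foot 104 mm across, 12 high. Origin: centre of the foot's underside. Body 68 mm across up to 62 mm; on it the screw cap, 60 mm across, 20 high, rim knurled, its top 82 mm above the bench when bottomed out (stud top 102 mm).
- reagent: Bystander: small closed reagent jar, 56 mm across, 85 mm high, loose. Origin: centre of its underside.
- beaker: Bystander: empty glass beaker, 68 mm across, 75 mm high, loose. Origin: centre of its underside.
- rack: Bystander: loose blue tube rack with capped tubes, 62 mm along its x, 140 mm along y, 74 mm high. Origin: centre of its underside.
Things that resemble listed ones, but are neither listed nor needed, are in the scene too. Several things have the shape of the handle; the one meant has the colours described above.

How it is judged:
By the outcome, as a careful person would: the job done as asked, in the order asked, and still so for the second after the job is handed in, while the arm keeps its last pose, push and grip.
It also fails if it takes over 72 s, if anything falls off the work surface, if the arm or the gripper's body presses on something with over 40 N, if the wrist force passes 120 N, or if a joint passes its speed limit or range.

## Working session

There is one attempt and no reset: what is moved stays moved. The work goes in short steps, each a Python script; the robot and the scene stay as the last script left them, time stands still between calls to the robot, and variables do not carry over. Pictures are saved under pics/ and viewed, about 8 in all and at most 12, crops included, and the job is handed in when it is done.

```bash
mkdir -p pics; ls; cat > h.py <<'E'
import numpy as np, cv2
from plant import *
def snap(name):
    c=get_calibration(name); im,d=get_image(name); return im,d,c
def save(fn,im): cv2.imwrite('pics/'+fn,cv2.cvtColor(im,cv2.COLOR_RGB2BGR))
def cloud(d,c):
    h,w=d.shape; u,v=np.meshgrid(np.arange(w,dtype=float),np.arange(h,dtype=float))
    p=cv2.undistortPoints(np.stack([u,v],-1).reshape(-1,1,2),c['intrinsics'],c['dist_coeffs']).reshape(h,w,2) if True else 0
    P=np.dstack([p[...,0]*d,p[...,1]*d,d,np.ones_like(d)])
    return (P@np.array(c['world_from_camera']).T)[...,:3]
E
python3 - <<'E'
from h import *
for n in ['top','scene']:
    im,d,c=snap(n); np.savez(''+n,im=im,d=d,**{k:np.array(v) for k,v in c.items()})
    if n=='top': a=im
    else: b=im
    print(n,np.round(c['world_from_camera'],3))
im=np.hstack([a,b]); save('a.png',cv2.resize(a,(800,600),interpolation=cv2.INTER_CUBIC)); save('b.png',b)
o=observe(); print(o)
E
```

```text
pics
top [[ 0.011 -0.986  0.169  0.445]
 [-1.    -0.012 -0.007 -0.02 ]
 [ 0.009 -0.168 -0.986  1.171]
 [ 0.     0.     0.     1.   ]]
scene [[-0.101  0.82  -0.563  1.45 ]
 [ 0.995  0.092 -0.044  0.052]
 [ 0.016 -0.564 -0.825  1.3  ]
 [ 0.     0.     0.     1.   ]]
{'time_s': 0.1, 'q': array([ 1.04886323e+00,  2.21144622e-01,  1.52753111e+00, -1.50319642e-05,
        1.39469168e+00, -1.26076059e-01]), 'joint_velocities': array([ 0.00112564, -0.00209772, -0.0038603 ,  0.00067613, -0.00054984,
       -0.00039143]), 'joint_torque': array([ 2.65001967e-03, -4.98245859e+01, -3.90546298e+01, -1.06358452e-04,
        5.58705753e-03, -2.57506629e-07]), 'eef_pos': array([0.24071355, 0.5761817 , 0.23029206]), 'tcp_rot': array([-1.68853636,  1.5690215 , -2.08439075]), 'ft_force': array([ 0.19945765, -0.28277406, -0.34638769]), 'torque': array([-0.02421584, -0.01207391, -0.04931377]), 'opening': 0.08541919865443373}
```

View pics/a.png

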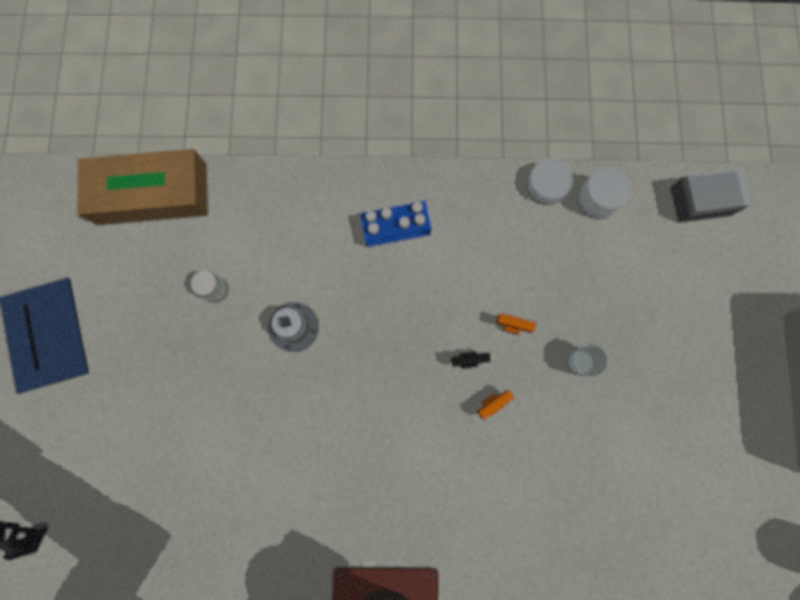

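View pics/b.png

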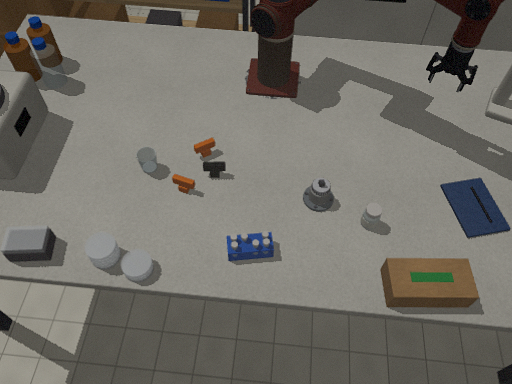

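The top view (800x600) shows the black handle at (470,359) between two orange ones, the jar at (288,323), the reagent jar at (204,285), the rack at (396,223) and the beaker at (580,362). Next I'll turn these into coordinates.

```bash
python3 - <<'E'
from h import *
z=np.load('top.npz'); c={k:z[k] for k in ('intrinsics','dist_coeffs','world_from_camera')}
P=cloud(z['d'],c); im=z['im'].astype(int)
print(c['intrinsics'][0,0])
def reg(name,u,v,r,zlo,zhi,mask=None):
    u,v=u/1.5625,v/1.5625
    s=np.s_[int(v-r):int(v+r)+1,int(u-r):int(u+r)+1]
    p=P[s].reshape(-1,3); I=im[s].reshape(-1,3)
    m=(p[:,2]>zlo)&(p[:,2]<zhi)
    if mask: m&=mask(I)
    q=p[m]; 
    rect=cv2.minAreaRect((q[:,:2]*1000).astype(np.float32))
    print(name,m.sum(),q.mean(0).round(4),q.min(0).round(3),q.max(0).round(3),rect)
dark=lambda I:I.max(1)<60
reg('handle',470,359,16,.045,.08,dark); reg('handle low',470,359,16,.01,.045,dark)
reg('stud',286,322,9,.085,.12,lambda I:I.max(1)<90); reg('cap',288,323,20,.075,.095); reg('jarall',288,323,30,.07,.13)
reg('reag',204,285,14,.07,.1); reg('beaker',580,362,14,.05,.1); reg('rack',396,223,30,.05,.1)
reg('or1',517,324,18,.045,.08); reg('or2',496,404,18,.045,.08)
E
```

```text
360.60065275965206
handle 139 [ 0.5078 -0.1603  0.0575] [ 0.496 -0.197  0.051] [ 0.518 -0.126  0.062] ((508.6955261230469, -161.4701385498047), (19.85662269592285, 71.89053344726562), 7.068333148956299)
handle low 24 [ 0.504  -0.1601  0.0255] [ 0.495 -0.178  0.012] [ 0.524 -0.146  0.044] ((508.6263732910156, -162.16197204589844), (28.26827049255371, 29.56736946105957), 7.345729351043701)
stud 35 [0.5723 0.1978 0.1008] [0.564 0.189 0.089] [0.58  0.207 0.106] ((572.7733154296875, 198.44866943359375), (15.403841018676758, 16.829328536987305), 21.02100944519043)
cap 260 [0.5729 0.1978 0.0826] [0.545 0.17  0.075] [0.604 0.229 0.093] ((573.5518798828125, 199.48443603515625), (56.952789306640625, 56.607383728027344), 64.7216796875)
jarall 304 [0.5729 0.1972 0.0846] [0.545 0.169 0.071] [0.604 0.229 0.106] ((573.5253295898438, 197.6031494140625), (56.99256134033203, 58.41690444946289), 25.008329391479492)
reag 203 [0.6489 0.363  0.0842] [0.626 0.342 0.071] [0.673 0.388 0.091] ((649.7297973632812, 364.57855224609375), (47.563995361328125, 45.23541259765625), 29.627775192260742)
beaker 130 [ 0.5086 -0.393   0.0655] [ 0.474 -0.426  0.05 ] [ 0.541 -0.363  0.08 ] ((507.3494873046875, -394.6517028808594), (63.04269790649414, 66.42078399658203), 71.16239929199219)
rack 477 [ 0.7904 -0.0113  0.0613] [ 0.749 -0.082  0.05 ] [0.835 0.063 0.078] ((790.9385375976562, -10.252113342285156), (62.615299224853516, 139.60049438476562), 11.377044677734375)
or1 169 [ 0.5819 -0.2535  0.0567] [ 0.521 -0.292  0.046] [ 0.6   -0.196  0.061] ((572.3795166015625, -234.14376831054688), (58.64896774291992, 112.56298828125), 25.99091911315918)
or2 174 [ 0.4206 -0.2106  0.057 ] [ 0.394 -0.245  0.046] [ 0.449 -0.177  0.063] ((420.714111328125, -211.65704345703125), (20.546634674072266, 75.49293518066406), 35.24637985229492)
```

```bash
cat >> h.py <<'E'
def down(a): return [0,np.pi/2,a-np.pi/2]   # a = angle of jaw axis (tool y) in world
def jaw():
    from scipy.spatial.transform import Rotation as R
    r=R.from_euler('xyz',observe()['tcp_rot']).as_matrix(); return np.arctan2(r[1,1],r[0,1]),r
E
python3 - <<'E'
from h import *
print(jaw()); c=get_calibration('wrist'); T=np.array(c['world_from_camera']); 
o=observe(); a,r=jaw(); print('cam in tool',(r.T@(T[:3,3]-o['eef_pos'])).round(3),(r.T@T[:3,:3]).round(2),c['intrinsics'][0])
for nm,p in (('handle',[.508,-.161,.031]),('jar',[.573,.198,.14])):
    for a in np.deg2rad(np.arange(-180,181,30)):
        q=inverse_kinematics(p,down(a)); print(nm,round(np.rad2deg(a)),None if q is None else np.round(q,2))
E
```

```text
(np.float64(1.1749421234431046), array([[-8.71989222e-04,  3.85595876e-01,  9.22667361e-01],
       [-1.54584091e-03,  9.22666090e-01, -3.85596806e-01],
       [-9.99998425e-01, -1.76253321e-03, -2.08485005e-04]]))
cam in tool [-0.142  0.    -0.071] [[ 0.   -0.28  0.96]
 [ 1.    0.   -0.  ]
 [-0.    0.96  0.28]] [267.05468388   0.         256.54382222]
handle -180 None
handle -150 [-0.45  0.24  1.91  0.    0.99  2.16]
handle -120 [-0.45  0.24  1.91 -0.    0.99  1.64]
handle -90 [-0.45  0.24  1.91 -0.    0.99  1.12]
handle -60 [-0.45  0.24  1.91 -0.    0.99  0.59]
handle -30 [-0.45  0.24  1.91 -0.    0.99  0.07]
handle 0 [-0.45  0.24  1.91 -0.    0.99 -0.45]
handle 30 [-0.45  0.24  1.91 -0.    0.99 -0.98]
handle 60 [-0.45  0.24  1.91 -0.    0.99 -1.5 ]
handle 90 [-0.45  0.24  1.91  0.    0.99 -2.03]
handle 120 [-0.45  0.24  1.91  0.    0.99 -2.55]
handle 150 None
handle 180 None
jar -180 None
jar -150 None
jar -120 [0.2  0.26 1.66 0.   1.22 2.3 ]
jar -90 [0.2  0.26 1.66 0.   1.22 1.77]
jar -60 [ 0.2   0.26  1.66 -0.    1.22  1.25]
jar -30 [ 0.2   0.26  1.66 -0.    1.22  0.73]
jar 0 [ 0.2   0.26  1.66 -0.    1.22  0.2 ]
jar 30 [ 0.2   0.26  1.66 -0.    1.22 -0.32]
jar 60 [ 0.2   0.26  1.66 -0.    1.22 -0.84]
jar 90 [ 0.2   0.26  1.66 -0.    1.22 -1.37]
jar 120 [ 0.2   0.26  1.66  0.    1.22 -1.89]
jar 150 [ 0.2   0.26  1.66  0.    1.22 -2.42]
jar 180 None
```

```bash
cat > look.py <<'E'
from h import *
import sys
x,y,z,a,n=map(float,sys.argv[1:5]).__iter__().__next__ if 0 else (*map(float,sys.argv[1:5]),sys.argv[5])
movep([x,y,z],down(np.deg2rad(a))); hold(.2)
im,d,c=snap('wrist'); np.savez(n,im=im,d=d,**{k:np.array(v) for k,v in c.items()})
save(n+'.png',cv2.resize(im,(768,576),interpolation=cv2.INTER_CUBIC)); o=observe(); print(o['time_s'],o['eef_pos'],np.rad2deg(jaw()[0]))
E
sed -i 's/^x,y,z,a,n=.*/x,y,z,a=map(float,sys.argv[1:5]); n=sys.argv[5]/' look.py
python3 look.py .573 .198 .2 21 w1; python3 look.py .508 -.161 .16 7 w2
python3 - <<'E'
import cv2,numpy as np
a,b=[cv2.imread(f'pics/w{i}.png') for i in (1,2)]
cv2.imwrite('pics/w12.png',np.hstack([a[100:500,184:584],b[100:500,184:584]]))
E
```

```text
2.1833 [0.57276787 0.19878384 0.20007329] 21.07418716448737
3.8083 [ 0.50841275 -0.16020465  0.1600881 ] 7.086872231833775
```

View pics/w12.png

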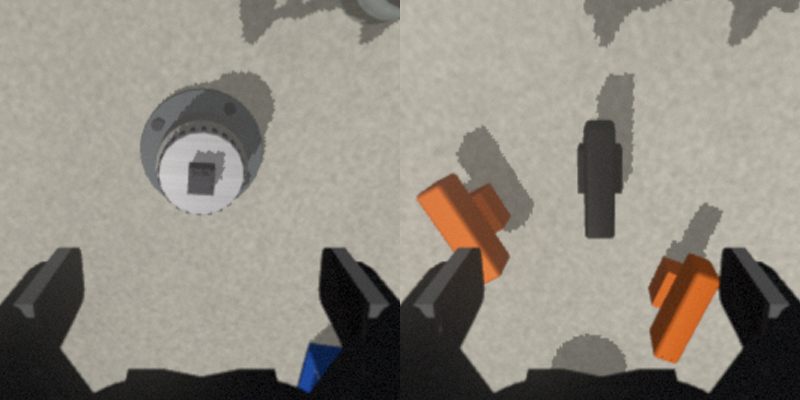

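Left crop: jar cap with the dark stud at (201,178), square to the image at this jaw angle. Right crop: the black handle at (600,180), its wing upright in the picture, with clear space at both sides. Now the numbers.

```bash
cat > meas.py <<'E'
from h import *
def ld(n):
    z=np.load(n+'.npz'); c={k:z[k] for k in ('intrinsics','dist_coeffs','world_from_camera')}
    return cloud(z['d'],c),z['im'].astype(int)
def rect(q):
    r=cv2.minAreaRect((q[:,:2]*1000).astype(np.float32)); return [np.round(t,1) for t in r],len(q),q.mean(0).round(4)
if __name__=='__main__':
    P,I=ld('w1'); near=np.hypot(P[...,0]-.573,P[...,1]-.198)<.045
    q=P[near&(P[...,2]>.07)]; print('z hist',np.histogram(q[:,2],np.arange(.07,.112,.002)))
    for zl,zh in ((.1005,.11),(.098,.11),(.088,.0985),(.079,.087)): 
        print(zl,rect(P[near&(P[...,2]>zl)&(P[...,2]<zh)]))
    m=near&(P[...,2]>.0795)&(P[...,2]<.087); (cx,cy),r=cv2.minEnclosingCircle((P[m][:,:2]*1000).astype(np.float32)); print('cap circ',cx,cy,r)
    dk=near&(I.max(2)<95)&(P[...,2]>.079); print('dark',rect(P[dk]),np.percentile(P[dk][:,2],[5,50,95]))
    P,I=ld('w2'); near=(np.hypot(P[...,0]-.508,P[...,1]+.161)<.05)&(I.max(2)<70)
    for zl,zh in ((.0555,.07),(.05,.07),(.02,.03)): print('handle',zl,rect(P[near&(P[...,2]>zl)&(P[...,2]<zh)]))
    print(np.histogram(P[near][:,2],np.arange(0,.07,.004))[0])
E
python3 meas.py
```

```text
z hist (array([  17,   20,   22,   18,   33,  353, 1693,   88,   10,    7,    6,
         10,   11,   10,   70,  104,  135,    3,    0,    0]), array([0.07 , 0.072, 0.074, 0.076, 0.078, 0.08 , 0.082, 0.084, 0.086,
       0.088, 0.09 , 0.092, 0.094, 0.096, 0.098, 0.1  , 0.102, 0.104,
       0.106, 0.108, 0.11 ]))
0.1005 ([array([574.1, 198.3]), array([16. , 14.9]), np.float64(20.1)], 214, array([0.5741, 0.1982, 0.1023]))
0.098 ([array([574.3, 197.8]), array([16.3, 17.3]), np.float64(20.2)], 312, array([0.5739, 0.1986, 0.1015]))
0.088 ([array([576.5, 202.9]), array([12.2, 22.8]), np.float64(60.0)], 46, array([0.5715, 0.2055, 0.0937]))
0.079 ([array([573.8, 198. ]), array([59. , 59.1]), np.float64(22.5)], 2159, array([0.5734, 0.1996, 0.0827]))
cap circ 574.1832275390625 197.71578979492188 30.10638427734375
dark ([array([569.8, 206.5]), array([89.5, 40.4]), np.float64(22.0)], 23783, array([0.5682, 0.2107, 0.2792])) [0.22947297 0.28586359 0.30059109]
handle 0.0555 ([array([ 508.7, -163.6]), array([19.3, 73.4]), np.float64(7.6)], 1395, array([ 0.5088, -0.1608,  0.0576]))
handle 0.05 ([array([ 508.6, -163.3]), array([19.5, 73.8]), np.float64(7.6)], 1443, array([ 0.5086, -0.1602,  0.0575]))
handle 0.02 ([array([ 509.6, -163.6]), array([30.4, 30.8]), np.float64(7.3)], 211, array([ 0.5115, -0.1624,  0.0257]))
[   1    6    5    3    6    9  202    0   14    3   14   18    2   76
 1366    0    0]
```

```bash
python3 - <<'E'
from h import *
a=np.deg2rad(7.6)
gripper_to(.06,40)
movep([.5087,-.1633,.09],down(a))
print(move_l([.5087,-.1633,.032],feed=.06,max_force=8), observe()['eef_pos'])
gripper_to(.0,80); o=observe(); print(o['opening'],o['eef_pos'],o['ft_force'],np.rad2deg(jaw()[0]))
np.save('grasp_z.npy',o['eef_pos'][2])
move_l([.5087,-.1633,.2],feed=.12); hold(.2); o=observe(); print(o['time_s'],o['opening'],o['ft_force'],o['torque'])
E
python3 look.py .5742 .1978 .2 20.1 w3
```

```text
False [ 0.50909066 -0.16347641  0.03242678]
0.018749727529961846 [ 0.50892698 -0.16344249  0.03247338] [-1.91123998 -0.38496343  2.94576982] 7.600104997052118
7.8833 0.018733035510393507 [ 0.16791717 -0.64516685 -2.66507617] [ 0.01699516 -0.00530034 -0.04675762]
9.5083 [0.57451279 0.19671497 0.20012291] 20.002809593708097
```

View pics/w3.png

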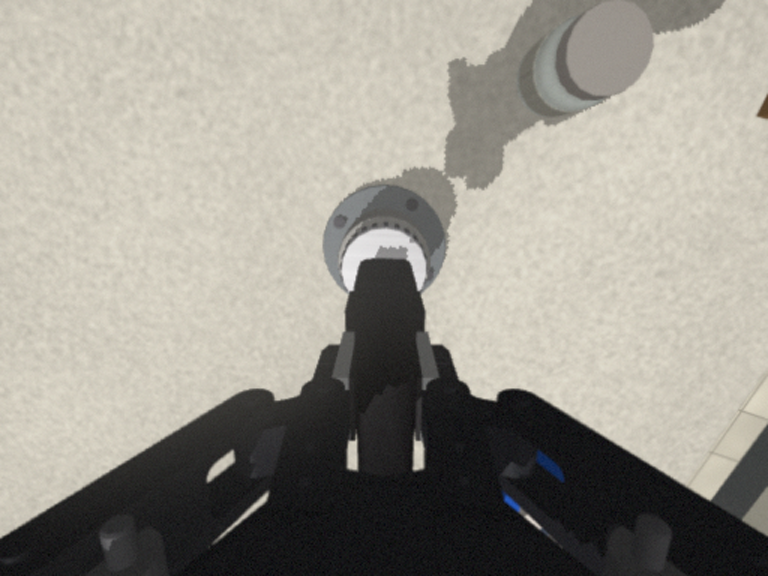

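The handle is gripped squarely (wing at (385,330), opening 18.7 mm, weight reads about 2.5 N), with the cap straight below and the reagent jar untouched. Next: check the wing's along-position numerically and insert with a force guard.

```bash
python3 - <<'E'
from h import *
from meas import ld
P,I=ld('w3'); o=observe(); a,_=jaw(); e=o['eef_pos']; ax=np.array([-np.sin(a),np.cos(a)])
m=(abs(P[...,2]-.2256)<.003)&(np.hypot(P[...,0]-e[0],P[...,1]-e[1])<.06); s=(P[m][:,:2]-e[:2])@ax; t=(P[m][:,:2]-e[:2])@np.array([np.cos(a),np.sin(a)])
n=abs(t)<.012; print('along wing',np.percentile(s[n],[0.5,99.5]).round(4),'n',n.sum())
x,y=.5742,.1978; gz=.0325
move_l([x,y,.107+gz],feed=.08); hold(.3); o=observe(); print(o['eef_pos'],o['ft_force'])
f0=o['ft_force']
st=move_l([x,y,.110],feed=.025,max_force=12); o=observe(); print(st,'underside',o['eef_pos'][2]-gz,o['eef_pos'],(o['ft_force']-f0).round(2),o['torque'].round(3),o['time_s'])
E
```

```text
along wing [-0.0343  0.0363] n 5084
[0.57448166 0.19787923 0.1400336 ] [-0.50697105  0.49558446 -2.87785067]
True underside 0.09692155809047742 [0.57443714 0.19790984 0.12942156] [-0.94 -2.27  8.88] [-0.027  0.461 -0.025] 11.325
```

```bash
python3 - <<'E'
from h import *
a=np.deg2rad(20.1); ax=np.array([-np.sin(a),np.cos(a)]); jx=np.array([np.cos(a),np.sin(a)]); c=np.array([.5742,.1978]); gz=.0325
for s,t in ((-1,0),(-1.2,-1),(-1.2,1),(-2.2,0),(0,-1.2),(0,1.2),(1.2,0)):
    p=c+ax*s/1000+jx*t/1000
    move_l([*p,.132],feed=.03); hold(.15); f0=observe()['ft_force']
    st=move_l([*p,.110],feed=.025,max_force=12); o=observe(); u=o['eef_pos'][2]-gz
    print(s,t,st,'underside',u.round(4),o['eef_pos'].round(4),(o['ft_force']-f0).round(1),o['torque'].round(2),o['time_s'])
    if u<.09: break
E
```

```text
-1 0 True underside 0.0974 [0.5749 0.1973 0.1299] [-1.2 -0.1  7.6] [-0.01  0.35 -0.  ] 12.1333
-1.2 -1 True underside 0.0974 [0.5737 0.1968 0.1299] [-1.3 -1.2  6.1] [0.07 0.45 0.02] 12.9083
-1.2 1 True underside 0.099 [0.5763 0.197  0.1315] [-2.9 -0.8  7.3] [-0.04  0.4   0.03] 13.6917
-2.2 0 True underside 0.0992 [0.5751 0.1958 0.1317] [-0.5 -1.5  4.7] [-0.12  0.55  0.06] 14.4083
0 -1.2 True underside 0.097 [0.5734 0.1975 0.1295] [-1.   0.6  8.7] [-0.05  0.38  0.07] 15.1833
0 1.2 True underside 0.0974 [0.5755 0.1983 0.1299] [-2.9 -0.2  8.6] [-0.1   0.44 -0.04] 16.0167
1.2 0 True underside 0.0828 [0.5737 0.1989 0.1153] [-1.4 -0.5  7.7] [-0.14  0.35 -0.03] 17.1333
```

Seated: the underside is at 0.0828 m, as expected for the cap top at the start turn. Now I'll screw clockwise in small steps while watching torque and keeping a light downward press.

```bash
cat > turn.py <<'E'
from h import *
import json
S='st.json'
def avg(n=3):
    r=[]
    for _ in range(n): hold(.02); o=observe(); r.append(np.r_[o['ft_force'],o['torque'],o['eef_pos'],jaw()[0]])
    return np.mean(r,0)
def step(s,da):
    "turn by da (rad), trimming z to hold a light press (tare fz about -2.8)"
    s['a']+=da
    move_l([s['x'],s['y'],s['z']],feed=.05,rotation=down(s['a']))
    r=avg(); fz=r[2]+2.8
    s['z']+= (-.0003 if fz<4 else .0003 if fz>12 else 0)
    return r
def show(s,r): print(f"cmd {np.rad2deg(s['a']):.1f} act {np.rad2deg(r[9]):.2f} tz {r[5]:.3f} f {r[:3].round(1)} under {r[8]-.0325:.4f} xy {r[6:8].round(4)} t {observe()['time_s']:.2f}")
E
python3 - <<'E'
from turn import *
r=avg(); s=dict(x=r[6],y=r[7],z=r[8],a=r[9]); show(s,r)
for i in range(6): r=step(s,-np.deg2rad(4)); show(s,r)
json.dump(s,open(S,'w'))
E
```

```text
cmd 20.1 act 20.11 tz -0.011 f [-2.3 -0.5  6.9] under 0.0827 xy [0.5737 0.1989] t 17.18
cmd 16.1 act 16.22 tz -0.035 f [-1.7 -1.5  1.8] under 0.0828 xy [0.5738 0.1988] t 17.48
cmd 12.1 act 12.25 tz -0.024 f [-1.9 -1.4  1.6] under 0.0828 xy [0.5738 0.1988] t 17.78
cmd 8.1 act 8.27 tz -0.039 f [-1.8 -1.8  0.7] under 0.0827 xy [0.5738 0.1989] t 18.08
cmd 4.1 act 4.27 tz -0.010 f [-1.9 -1.7  3. ] under 0.0826 xy [0.5739 0.1989] t 18.38
cmd 0.1 act 0.27 tz -0.018 f [-1.5 -1.9  2.6] under 0.0826 xy [0.5739 0.1989] t 18.68
cmd -3.9 act -3.73 tz -0.081 f [-2.1 -1.7  3. ] under 0.0825 xy [0.5739 0.199 ] t 18.98
```

```bash
python3 - <<'E'
from turn import *
s=json.load(open(S))
while s['a']>np.deg2rad(-112):
    r=step(s,-np.deg2rad(3)); show(s,r)
    if abs(r[5])>.35 or abs(r[0])+abs(r[1])>30: break
json.dump(s,open(S,'w'))
E
```

```text
cmd -6.9 act -6.75 tz -0.044 f [-1.2 -1.   2.5] under 0.0825 xy [0.5738 0.199 ] t 19.28
cmd -9.9 act -9.76 tz -0.044 f [-0.9 -0.8  2.8] under 0.0825 xy [0.5739 0.199 ] t 19.58
cmd -12.9 act -12.77 tz -0.019 f [-0.5 -0.7  2.1] under 0.0824 xy [0.5739 0.199 ] t 19.88
cmd -15.9 act -15.77 tz -0.012 f [ 0.2 -0.9  1.8] under 0.0824 xy [0.5738 0.1989] t 20.18
cmd -18.9 act -18.77 tz -0.019 f [ 0.5 -0.9  1.6] under 0.0824 xy [0.5738 0.1989] t 20.48
cmd -21.9 act -21.77 tz -0.030 f [ 0.8 -1.3  0.9] under 0.0824 xy [0.5738 0.1989] t 20.78
cmd -24.9 act -24.77 tz -0.005 f [ 0.7 -1.7  2.2] under 0.0823 xy [0.5738 0.1989] t 21.08
cmd -27.9 act -27.77 tz -0.038 f [ 0.2 -1.8  2.6] under 0.0822 xy [0.5738 0.1988] t 21.38
cmd -30.9 act -30.77 tz -0.021 f [ 0.7 -1.8  2.4] under 0.0822 xy [0.5738 0.1989] t 21.68
cmd -33.9 act -33.77 tz -0.031 f [ 0.6 -2.5  3.2] under 0.0821 xy [0.5738 0.1988] t 21.98
cmd -36.9 act -36.77 tz -0.045 f [ 0.7 -2.2  2.6] under 0.0821 xy [0.5738 0.1989] t 22.28
cmd -39.9 act -39.77 tz -0.043 f [ 0.7 -3.1  1.9] under 0.0821 xy [0.5737 0.1989] t 22.58
cmd -42.9 act -42.77 tz 0.001 f [ 0.6 -2.5  1.9] under 0.0820 xy [0.5736 0.199 ] t 22.88
cmd -45.9 act -45.77 tz 0.009 f [ 0.9 -2.5  1.7] under 0.0820 xy [0.5736 0.199 ] t 23.18
cmd -48.9 act -48.77 tz -0.018 f [ 0.5 -2.5  1.7] under 0.0820 xy [0.5736 0.199 ] t 23.48
cmd -51.9 act -51.77 tz -0.007 f [ 1.2 -2.   0.8] under 0.0820 xy [0.5736 0.1989] t 23.78
cmd -54.9 act -54.77 tz -0.005 f [ 0.2 -2.9  2.1] under 0.0819 xy [0.5737 0.1989] t 24.08
cmd -57.9 act -57.77 tz -0.015 f [ 0.7 -3.1  1.6] under 0.0818 xy [0.5737 0.1989] t 24.38
cmd -60.9 act -60.77 tz -0.007 f [ 0.9 -3.4  1.3] under 0.0818 xy [0.5738 0.1988] t 24.68
cmd -63.9 act -63.77 tz 0.054 f [ 0.7 -4.9  2.6] under 0.0818 xy [0.5737 0.1985] t 24.98
cmd -66.9 act -66.72 tz 0.462 f [ 0.2 -5.7  2.4] under 0.0818 xy [0.5737 0.1984] t 25.28
```

The bottom is felt at about -64.5° (torque rising from 0.05 to 0.46 N·m over one step). I'll press a little more to get the stiffness, then reverse finely to find the other side of the bore play.

```bash
python3 - <<'E'
from turn import *
s=json.load(open(S))
for d in (-1,-1): r=step(s,np.deg2rad(d)); show(s,r)
print('reverse'); import turn
turn.avg.__defaults__=(8,)
for i in range(20): 
    r=step(s,np.deg2rad(1)); show(s,r)
json.dump(s,open(S,'w'))
E
```

```text
cmd -67.9 act -67.69 tz 0.620 f [ 0.8 -5.6  2.4] under 0.0818 xy [0.5737 0.1985] t 25.58
cmd -68.9 act -68.68 tz 0.721 f [ 0.5 -5.6  2.8] under 0.0818 xy [0.5737 0.1985] t 25.88
reverse
cmd -67.9 act -67.70 tz 0.570 f [ 0.3 -5.7  2.3] under 0.0818 xy [0.5737 0.1984] t 26.27
cmd -66.9 act -66.73 tz 0.354 f [ 0.5 -5.2  2. ] under 0.0818 xy [0.5737 0.1984] t 26.65
cmd -65.9 act -65.75 tz 0.186 f [ 0.5 -5.   2.3] under 0.0818 xy [0.5737 0.1985] t 27.03
cmd -64.9 act -64.76 tz 0.066 f [ 0.1 -5.2  2.5] under 0.0818 xy [0.5737 0.1985] t 27.42
cmd -63.9 act -63.77 tz 0.010 f [ 0.3 -5.1  2.8] under 0.0818 xy [0.5737 0.1985] t 27.80
cmd -62.9 act -62.80 tz 0.012 f [ 0.  -5.1  2.6] under 0.0818 xy [0.5736 0.1986] t 28.18
cmd -61.9 act -61.83 tz 0.019 f [-0.6 -5.2  2.8] under 0.0818 xy [0.5735 0.1986] t 28.57
cmd -60.9 act -60.85 tz 0.010 f [-0.7 -5.   3.3] under 0.0818 xy [0.5735 0.1987] t 28.95
cmd -59.9 act -59.89 tz 0.017 f [-1.1 -5.   3.4] under 0.0818 xy [0.5734 0.1988] t 29.33
cmd -58.9 act -58.91 tz -0.008 f [-1.7 -4.6  3.9] under 0.0817 xy [0.5735 0.1989] t 29.72
cmd -57.9 act -57.91 tz
[... 176 characters left out ...]
0 tz -0.030 f [-2.1 -1.8  2.9] under 0.0818 xy [0.5737 0.1991] t 30.87
cmd -54.9 act -54.90 tz -0.017 f [-1.7 -1.4  2.3] under 0.0818 xy [0.5738 0.199 ] t 31.25
cmd -53.9 act -53.90 tz -0.023 f [-1.1 -1.5  1.9] under 0.0818 xy [0.5738 0.199 ] t 31.63
cmd -52.9 act -52.90 tz -0.022 f [-1.  -1.8  1.8] under 0.0818 xy [0.5738 0.1989] t 32.02
cmd -51.9 act -51.90 tz -0.022 f [-1.  -2.3  1.9] under 0.0818 xy [0.5738 0.1988] t 32.40
cmd -50.9 act -50.90 tz -0.019 f [-1.  -3.2  1.8] under 0.0818 xy [0.5738 0.1989] t 32.78
cmd -49.9 act -49.90 tz -0.037 f [-0.9 -3.   2.2] under 0.0818 xy [0.5738 0.1989] t 33.17
cmd -48.9 act -48.90 tz -0.031 f [-1.2 -3.   2.5] under 0.0818 xy [0.5738 0.1989] t 33.55
```

```bash
python3 - <<'E'
from turn import *
s=json.load(open(S)); import turn; turn.avg.__defaults__=(5,)
A=[]
while s['a']<np.deg2rad(27):
    r=step(s,np.deg2rad(4)); A.append([np.rad2deg(r[9]),(r[8]-.0325)*1000,r[2],r[5],s['z']*1000-32.5]); 
print(np.array(A).round(3)); show(s,r)
json.dump(s,open(S,'w'))
E
```

```text
[[-4.4998e+01  8.1908e+01  2.9560e+00  2.9000e-02  8.1811e+01]
 [-4.1029e+01  8.1918e+01  3.7740e+00 -1.2000e-02  8.1811e+01]
 [-3.7038e+01  8.1943e+01  4.2410e+00  2.0000e-03  8.1811e+01]
 [-3.3010e+01  8.1967e+01  4.9250e+00  2.0000e-03  8.1811e+01]
 [-2.8990e+01  8.2016e+01  5.4500e+00  1.6000e-02  8.1811e+01]
 [-2.4990e+01  8.2063e+01  5.6900e+00  2.8000e-02  8.1811e+01]
 [-2.0989e+01  8.2127e+01  5.3930e+00  3.3000e-02  8.1811e+01]
 [-1.6988e+01  8.2157e+01  6.1340e+00  5.0000e-02  8.1811e+01]
 [-1.2987e+01  8.2227e+01  6.3430e+00  2.1000e-02  8.1811e+01]
 [-8.9880e+00  8.2271e+01  6.9400e+00  4.2000e-02  8.1811e+01]
 [-4.9850e+00  8.2337e+01  6.8400e+00  5.5000e-02  8.1811e+01]
 [-9.8400e-01  8.2374e+01  7.2810e+00  3.0000e-02  8.1811e+01]
 [ 3.0160e+00  8.2417e+01  7.5570e+00  7.2000e-02  8.1811e+01]
 [ 7.0170e+00  8.2457e+01  7.6140e+00  4.0000e-02  8.1811e+01]
 [ 1.1017e+01  8.2504e+01  8.5940e+00  4.5000e-02  8.1811e+01]
 [ 1.5018e+01  8.2539e+01  9.1560e+00  4.4000e-02  8.1811e+01]
 [ 1.9020e+01  8.2599e+01  9.5750e+00  4.5000e-02  8.2111e+01]
 [ 2.3017e+01  8.2688e+01  7.9050e+00  5.1000e-02  8.2111e+01]
 [ 2.7018e+01  8.2731e+01  8.3540e+00  2.5000e-02  8.2111e+01]]
cmd 27.1 act 27.02 tz 0.025 f [-4.5 -1.2  8.4] under 0.0827 xy [0.5734 0.1996] t 39.88
```

```bash
python3 - <<'E'
from turn import *
s=json.load(open(S))
for d in (4,3.95): r=step(s,np.deg2rad(d)); show(s,r)
json.dump(s,open(S,'w')); hold(.3); r=avg(8); show(s,r); print('opening',observe()['opening'])
im,d,c=snap('wrist'); np.savez('w4',im=im,d=d,**{k:np.array(v) for k,v in c.items()})
t,_,_=snap('scene'); T=cv2.resize(t[130:280,130:400],None,fx=1.45,fy=1.45,interpolation=cv2.INTER_CUBIC)
W=cv2.resize(im[100:330,136:376],(400,383),interpolation=cv2.INTER_CUBIC); h=np.zeros((383,800,3),np.uint8); h[:,:400]=W; h[:T.shape[0],400:400+T.shape[1]]=T[:,:400]; save('fin.png',h)
E
```

```text
cmd 31.1 act 31.02 tz 0.039 f [-5.1 -1.1  8.8] under 0.0828 xy [0.5733 0.1996] t 40.18
cmd 35.1 act 34.97 tz 0.062 f [-5.5 -1.   9.7] under 0.0828 xy [0.5733 0.1996] t 40.48
cmd 35.1 act 34.96 tz 0.040 f [-5.6 -0.8  9.2] under 0.0828 xy [0.5733 0.1996] t 40.92
opening 0.018373164884491203
```

View pics/fin.png

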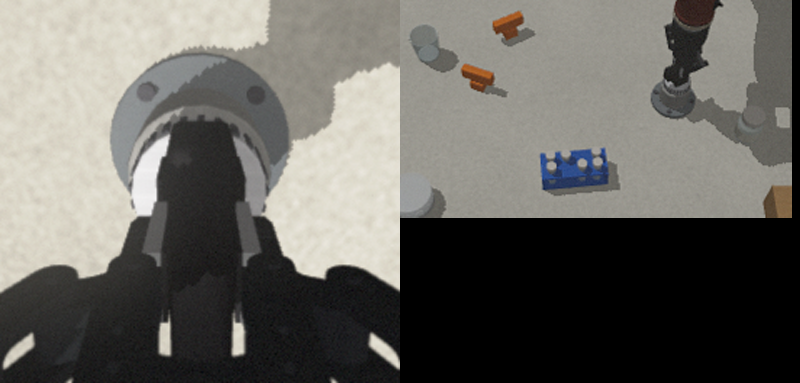

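The final picture shows the jaws still on the wing at (200,190), the hub down on the white cap, and the rack and reagent jar where they were. One last offline check before handing in: did the wing twist or slide in the jaws (w3 against w4)?

```bash
python3 - <<'E'
from h import *
from meas import ld
for n,e,a,zt in (('w3',[.5745,.1967,.2001],20.0,.2256),('w4',[.5733,.1996,.1153],34.97,.1408)):
    P,I=ld(n); a=np.deg2rad(a); ax=np.array([-np.sin(a),np.cos(a)]); jx=np.array([np.cos(a),np.sin(a)])
    L=(P[...,:2]-e[:2])@ax; T=(P[...,:2]-e[:2])@jx
    m=(abs(P[...,2]-zt)<.003)&(abs(T)<.013)&(L>.012)&(L<.045)
    l,t,z=L[m],T[m],P[...,2][m]; b=np.arange(.014,.035,.002)
    mid=[(np.percentile(t[(l>=x)&(l<x+.002)],2)+np.percentile(t[(l>=x)&(l<x+.002)],98))/2 for x in b]
    print(n,m.sum(),'end',np.percentile(l,99.5).round(4),'yaw rel deg',np.rad2deg(np.polyfit(b,mid,1)[0]).round(2),'z med - tcp',(np.median(z)-e[2]).round(4),'z slope',np.polyfit(l,z,1)[0].round(3))
z0=np.load('top.npz'); t,d,c=snap('top'); P0=cloud(z0['d'],c); P1=cloud(d,c)
for nm,x,y,zl in (('reagent',.649,.363,.07),('beaker',.509,-.394,.05),('rack',.79,-.01,.05)):
    f=lambda P:P[(np.hypot(P[...,0]-x,P[...,1]-y)<.09)&(P[...,2]>zl)&(P[...,2]<.1)][:,:2].mean(0).round(4)
    print(nm,f(P0),f(P1))
E
```

```text
w3 2024 end 0.0365 yaw rel deg 0.15 z med - tcp 0.0251 z slope -0.024
w4 2034 end 0.0364 yaw rel deg -0.38 z med - tcp 0.0252 z slope -0.022
reagent [0.6489 0.363 ] [nan nan]
beaker [ 0.508  -0.4018] [ 0.5076 -0.4016]
rack [ 0.7904 -0.0113] [ 0.7891 -0.0087]<stdin>:12: RuntimeWarning: Mean of empty slice.
  ret = um.true_divide(
```

```bash
python3 - <<'E'
from turn import *
s=json.load(open(S)); r=step(s,np.deg2rad(1)); hold(.2); show(s,avg(5)); print(observe()['opening']); job_done()
E
```

```text
cmd 36.1 act 35.96 tz -0.013 f [-4.9 -0.9  8.4] under 0.0829 xy [0.5732 0.1996] t 41.65
0.018733301076215375
the job is handed in; nothing more can be done
```

I fitted the black T-handle on the stud, screwed the cap down to its hard stop and backed it off about a quarter turn. I then handed the job in at 41.7 s, still gripping the handle. How far the cap backed off is worked out from the handle's turn, because I could not see the stud under the handle.

**Seating:** the first attempts caught on the stud's shoulder. Shifting the handle about 1 mm at a time got it all the way down on the eighth try, with the underside at 82.8 mm. It stayed down afterwards: I held a light downward press throughout, and it did not twist (under about 0.5°) or slide in the jaws.

**Screwing down:** the cap bottomed out with the handle at -64.6°. The torque rose sharply to 0.72 N·m, and the underside read 81.8 mm.

**Backing off:** I turned the handle back to +36.0°. That is 100.6°, made up of 90° plus about 10.6° of calculated play in the bore. Two checks disagree slightly with this:
- **Contact forces:** they suggested the play was taken up about 2° earlier, which would put the cap slightly past a quarter turn.
- **Height:** the cap rose about 1.05 mm against 1.26 mm expected, which would put it slightly short. The same reading also came up short while screwing down.

**Bystanders:** the beaker measured unmoved to within 0.5 mm. The rack's measured centre differed by 1–3 mm; I put that down to the arm partly hiding it, as nothing went near it. The arm hid the reagent jar from the top camera, so I have no measurement, but in the scene camera it stands where it was.

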